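# Brace a square jar and unscrew its tight cap

## Task

Slide the square amber jar with the black cap across the table, without lifting or tipping it, fully home into the wooden brace, with its cap still tight. There, with the brace keeping the jar from turning, unscrew the cap counter-clockwise and stop turning once the threads let go (a bit under a quarter turn), then raise the cap straight up and finish while still holding it in the gripper, level and two or three centimetres clear above the open jar, with the jar still home in the brace. Leave the other things on the table alone.

Things in the scene. Friction and masses are not known exactly. Their poses are not given: they have to be found in the camera images.
- jar: Square amber glass jar, striped paper labels on its +y and -y sides, loose, about 0.35 kg. Body 58 x 58 mm, shoulder at 56 mm, neck 37 mm across (47 mm over two thread lugs) up to 76 mm. Origin: centre of its underside; z up, x and y square to its sides. Starts right of the brace, yaw within 0.5 rad. Slide it by its body, fingers before and behind it along the way: dragged by the cap it may tip.
- cap: Ribbed black screw cap on the jar, grey disc on top: 55 mm across, 19 mm high, 40 g. Origin: centre of its lower edge, z up. Screwed on, its lower edge is 61 mm and its top 80 mm above the table. Until unscrewed, lugs hold it down: lifting it lifts the jar. It can be gripped across its rim from above, clear of the shoulder, at any yaw.
- thread (a joint): Turn of the cap on the jar, rad, measured at the dark collar below it that turns with it (play 0.06) and stays on the jar: 0 tight, grows counter-clockwise from above. Needs about 0.35 N m throughout, more than the jar's friction on the table, so the jar must be braced. Threads let go at about 1.15; free from 1.2 to 1.8, the cap then lifts straight off. It does not rise by itself.
- jar_mouth (a point): Centre of the jar's open mouth, on the jar's axis 76 mm above its underside.
- jar_brace: U-shaped light wood brace fixed to the table, 24 mm high: slot 62 mm wide between 14 mm walls, 16 mm back wall, metal foot behind it. The slot runs along its y axis, open to its own -y (robot's right), with flared cheeks to 58 mm before the origin. Origin on the table mid slot, 30 mm before the back wall's inner face; yaw within 0.3 rad. The jar has 2 mm play each side, 0.07 rad of twist.
- brace_seat (a point): Point on the table where the centre of the jar's underside is when fully home: the origin of the brace (the jar touches the back wall when its centre is 1 mm farther in).
- pigment_jar: Bystander: round clear jar with a gold lid, 67 mm across, 85 mm high, loose; origin at its underside.
- soap_bar: Bystander: lilac soap bar, 43 x 63 x 25 mm, loose; origin at its underside.
- essence: Bystander: small amber dropper bottle with a black bulb, 33 mm across, 102 mm high, loose; origin at its underside.
- broom_top (a point): Top end of a fixed broom handle (green, white end, 23 mm thick) that leans up from the floor over the table's front edge, from (0.275, -0.215, 0) to this point at 0.286 m height. Keep the arm and gripper clear of it.

How it is judged:
By the outcome, as a careful person would: the job done as asked, in the order asked, and still so for the second after the job is handed in, while the arm keeps its last pose, push and grip.
It also fails if it takes over 56 s, if anything falls off the work surface, if the arm or the gripper's body presses on something with over 40 N, if the wrist force passes 120 N, or if a joint passes its speed limit or range.

## Robot

A 6-joint arm with a two-finger parallel gripper is mounted at the origin on a cart in front of the work surface, level with it; the furniture and walls round the work are solid. World frame = base frame: x ahead of the robot, y to its left, z up, the work surface at z = 0. Lengths are in mm, angles in rad, forces in N, time in s.
With the tool pointing down it reaches from about 350 to 775 mm from the base axis. Payload 7.3 kg.
Tool frame: the origin (TCP) lies on the mounting face of the last link; the fingertips stand 178 mm ahead of it and the grasp point (between the pads) lies 159 mm ahead of it; z points along the fingers, y is the line along which they close (so a half turn about z gives the same grasp; the last joint's range is limited). The gripper opens to 92 mm and grips with 3 to 60 N. Pads are 19 mm wide; open, the fingers measure 130 mm over their backs; the gripper's body (75 mm by 190 mm) begins 47 mm behind the grasp point.
Start: joints at [-1.3, 0.342, 1.524, -0, 1.275, -0.146], TCP at [212.558, -480.049, 404.741] pointing down, gripper open.
Joint ranges: [-2.53, 2.53], [-0.77, 2.02], [0.04, 2.7], [-1, 4.14], [0.28, 2.66], [-3.11, 3.11]. Speed limits (rad/s): [2.57, 2.57, 3.14, 3.14, 3.14, 3.14].

## Interface

Orientations are given as [roll, pitch, yaw] about the fixed x, y, z axes, in that order (R = Rz(yaw) Ry(pitch) Rx(roll)).
In Python, from plant import bot, vision gives the robot as it stands. The module is installed in compiled form; this text tells all that it offers.
- The arm moves only by the shell command python3 -m crank, which reads ROWS from standard input. ROWS is a JSON list of rows, 1 to 5 of them, each an object with the fields jaw (the finger opening in mm), sx, sy, sz (the shift in normalised numbers (1 is 0.5 m)), yaw (a turn about the tool's z in shares of 2 pi rad (1.0 is 2 pi rad)); a field left out counts as zero (the opening has to be given); each row is the pose to reach, as a shift and turn from the pose commanded when the command began, along the tool's axes at that moment; what a row does not reach only later rows make up. A row lasts 1/8 s, in which the tool goes at most 62.5 mm and 0.188 rad, less where a joint would pass 70% of its speed; a pose out of reach is approached as far as the arm can. The fingers move at their own pace and stop on an object; the grip force is fixed at half the most. Time passes only in rows, so rows that do not move let the fingers close. It prints the time, the measured TCP pose, the force, the opening and the grip force at its end. Shift and turn numbers lie between -1 and 1, and a call with a number outside is refused. Input that does not fit is refused with a message, and nothing moves.
- bot.get_obs(): the state, without advancing time (a new reading comes with each control period).
- vision.capture(name): name is "side" or "top"; returns a dict with "color" (420x560x3 uint8, red, green, blue), "K" (3x3 intrinsics, pixels), "k1" (the pictures are not rectified: a ray, as slopes to the right and down, at radius r is drawn at 1 + k1 r^2 times it, then the intrinsics apply), "R" (3x3) and "t" (3): a world point X has camera coordinates R X + t. Camera axes: x right, y down, z forward; pixel columns grow to the right and rows downward; lengths in mm; the calibration is good to about 2 mm. A picture is of the moment at which its call begins. There is no depth.
- bot.close_job(): hands the job in; it is judged then, once.
The state is a dict: "time": time; "joint_positions": joint angles; "dq": joint speeds; "tau": joint torques, N m; "tool_pos": TCP position; "tcp_rot": TCP orientation; "contact_force": force on the tool from outside, world axes, zero at the start; "moment": the same for the moment, N m; "grip_width": finger opening in mm; "finger_force": force on a finger pad.
Only numpy, scipy, OpenCV 4.12 (cv2) and the standard library are available. Lean on these libraries where they do the work, as an engineer would, in place of code of your own. Each camera call takes 0.05 s, during which the arm holds its last target. There are 200 camera calls.

## Working session

There is one attempt and no reset: what is moved stays moved. The work goes in short steps, Python scripts to look and compute and a shell command to move; the robot and the scene stay as the last step left them, time stands still between calls to the robot, and variables do not carry over. Pictures are saved under pics/ and viewed, at most 10 in all, crops included, and the job is handed in when it is done.

```bash
mkdir -p pics
cat > h.py <<'E'
import numpy as np, cv2
from plant import bot, vision
def cap(n,f=None):
    c=vision.capture(n)
    if f: cv2.imwrite('pics/'+f,cv2.cvtColor(c['color'],cv2.COLOR_RGB2BGR))
    return c
def ray(c,uv):
    K=np.array(c['K']);k=c['k1']
    d=np.array([(uv[0]-K[0,2])/K[0,0],(uv[1]-K[1,2])/K[1,1]]);s=d.copy()
    for _ in range(20): s=d/(1+k*(s@s))
    R=np.array(c['R']);t=np.array(c['t']).ravel()
    return -R.T@t, R.T@np.array([s[0],s[1],1])
def onz(c,uv,z):
    o,d=ray(c,uv); return o+d*(z-o[2])/d[2]
def proj(c,X):
    p=np.array(c['R'])@X+np.array(c['t']).ravel(); s=p[:2]/p[2]; s=s*(1+c['k1']*(s@s)); K=np.array(c['K'])
    return K[0,0]*s[0]+K[0,2],K[1,1]*s[1]+K[1,2]
E
python3 - <<'E'
from h import *
for n in ('top','side'):
    c=cap(n,n+'0.png'); print(n,'cam',ray(c,(280,210)),c['k1'])
o=bot.get_obs();print(o['tool_pos'],o['tcp_rot'],o['time'],o['grip_width'])
E
```

```text
top cam (array([ 362.18897918, -111.16572349, 1381.45664494]), array([ 0.14449502,  0.00448701, -0.98953295])) -0.06141538888493116
side cam (array([396.42629235, 617.77695706, 811.85143229]), array([ 0.15947256, -0.74136647, -0.65190614])) -0.04520314783023994
[ 212.53076659 -479.92345701  404.11239239] [-3.14021299e+00 -2.20519874e-04  4.16795156e-01] 0.1 91.8636918019806
```

View pics/top0.png

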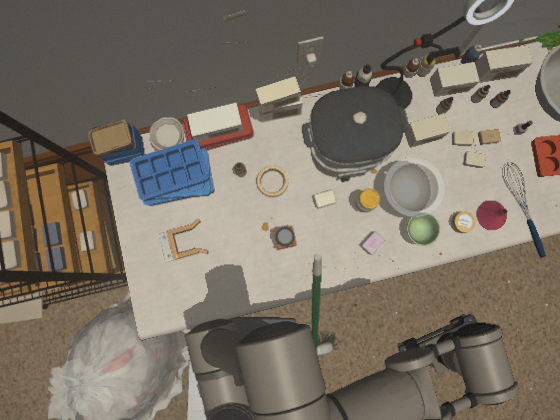

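View pics/side0.png

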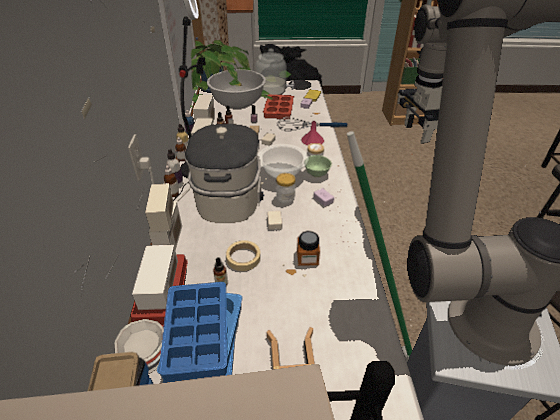

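Top: the jar's cap is at (285,237) and the brace at (187,241), opening to the right. The broom's tip is at (317,258). The dropper bottle is near (240,169) and the soap at (373,243). Next I'll look at an enlarged crop.

Run:
```python
from h import *
c=cap('top'); s=cap('side')
im=cv2.cvtColor(c['color'],cv2.COLOR_RGB2BGR)
a=cv2.resize(im[215:270,155:315],None,fx=5,fy=5,interpolation=cv2.INTER_CUBIC)
si=cv2.cvtColor(s['color'],cv2.COLOR_RGB2BGR)
b=cv2.resize(si[220:380,250:350],None,fx=2,fy=2,interpolation=cv2.INTER_CUBIC)
b=np.pad(b,((0,0),(0,600),(0,0)))
cv2.imwrite('pics/z1.png',np.vstack([a,b]))
print(onz(c,(285,237),80),onz(s,(308,241),80))
# masks
hsv=cv2.cvtColor(im,cv2.COLOR_BGR2HSV)
for nm,(u0,u1,v0,v1) in dict(jar=(262,305,215,258),brace=(155,215,212,268)).items():
    sub=hsv[v0:v1,u0:u1]
    if nm=='jar': print('grey/dark',sub[16:28:3,12:34:3,:].tolist())
    m=((sub[...,0]>5)&(sub[...,0]<25)&(sub[...,1]>100)).astype(np.uint8)
    n,l,st,ce=cv2.connectedComponentsWithStats(m)
    i=1+np.argmax(st[1:,4]); cs,_=cv2.findContours((l==i).astype(np.uint8),0,1)
    q=cv2.minAreaRect(cs[0]); print(nm,st[i],ce[i]+[u0,v0],q)
    z=20 if nm=='brace' else 56
    for p in cv2.boxPoints(q): print(onz(c,p+[u0,v0],24 if nm=='brace' else 56).round(1))
# px scale
print(onz(c,(180,240),24)-onz(c,(181,240),24), onz(c,(180,240),24)-onz(c,(180,241),24))
```

```text
[ 473.84095977 -121.04873206   80.        ] [ 475.72242709 -106.90763089   80.        ]
grey/dark [[[12, 141, 139], [14, 58, 83], [23, 8, 125], [53, 8, 136], [36, 9, 136], [24, 10, 125], [15, 55, 92], [18, 32, 191]], [[14, 111, 117], [15, 18, 85], [45, 7, 137], [36, 9, 137], [38, 7, 137], [30, 7, 137], [30, 16, 93], [19, 32, 193]], [[17, 44, 109], [17, 20, 89], [48, 9, 139], [38, 8, 136], [18, 9, 136], [45, 4, 138], [20, 16, 93], [16, 54, 157]], [[23, 30, 112], [13, 23, 76], [40, 6, 136], [38, 7, 139], [45, 4, 137], [30, 4, 137], [26, 23, 76], [13, 106, 163]]]
jar [14 24 20 11 61] [285.50819672 244.91803279] ((23.835363388061523, 29.018293380737305), (8.171934127807617, 19.104658126831055), 83.6598129272461)
[463.6 -94.7  56. ]
[ 470.8 -150.3   56. ]
[ 447.1 -153.2   56. ]
[439.9 -97.8  56. ]
brace [ 12   8  40  39 371] [182.09703504 241.39622642] ((30.92096710205078, 27.51844024658203), (33.435218811035156, 33.88967514038086), 76.86598205566406)
[502.  241.1  24. ]
[527.4 141.4  24. ]
[429.3 114.2  24. ]
[404.2 212.9  24. ]
[-0.05983046  3.0417928   0.        ] [3.02000512 0.14579277 0.        ]
```

View pics/z1.png

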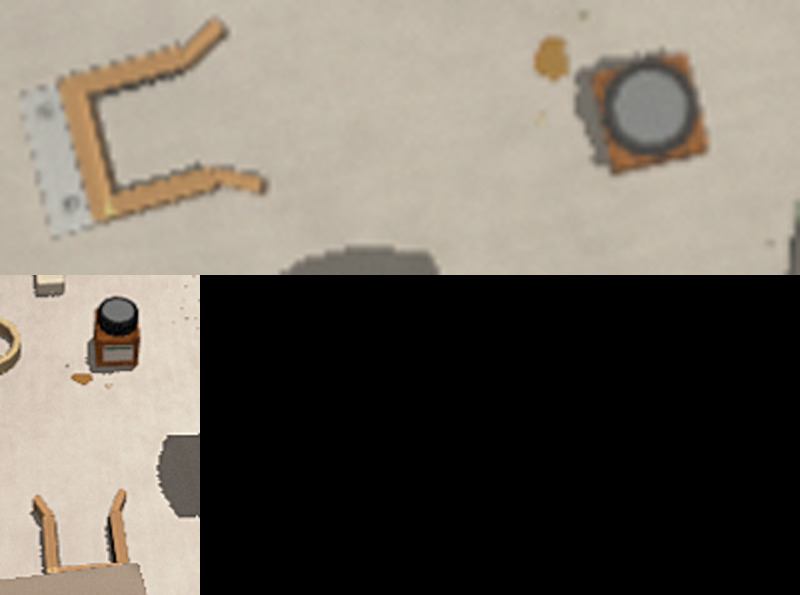

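The crop gives brace top outer back corners at (60,80) and (104,217). The jar shoulder corners are at (613,172), (707,150), (687,54) and (592,72), with the disc at (650,109). Next I'll convert these to positions.

Run:
```python
from h import *
c=cap('top'); s=cap('side')
# disc centroid
for n,k,(u0,u1,v0,v1) in (('top',c,(270,300,222,252)),('side',s,(290,330,225,250))):
    h=cv2.cvtColor(k['color'],cv2.COLOR_RGB2HSV)[v0:v1,u0:u1]
    m=((h[...,1]<20)&(h[...,2]>110)&(h[...,2]<160)).astype(np.uint8)
    _,l,st,ce=cv2.connectedComponentsWithStats(m); i=1+np.argmax(st[1:,4])
    uv=ce[i]+[u0,v0]; print(n,st[i],uv,onz(k,uv,80).round(1))
    exec(f"{n}_uv=uv")
o1,d1=ray(c,top_uv);o2,d2=ray(s,side_uv)
A=np.stack([d1,-d2],1);x=np.linalg.lstsq(A,o2-o1,rcond=None)[0];print('tri',o1+d1*x[0],o2+d2*x[1])
px=lambda p:np.array(p)/5+[155-.4,215-.4]
P=lambda p,z:onz(c,px(p),z)[:2]
for nm,z,ps in (('brace outer back',24,[(60,80),(104,217)]),('uwall outer',24,[(60,80),(178,50)]),('lwall outer',24,[(104,217),(222,187)]),('inner back',24,[(97,97),(118,188)]),('tips',24,[(222,24),(264,185)]),('jar',56,[(613,172),(707,150),(687,54),(592,72)])):
    q=[P(p,z) for p in ps]; print(nm,[a.round(1).tolist() for a in q],[(round(float(np.linalg.norm(q[i+1]-q[i])),1),round(float(np.arctan2(*(q[i+1]-q[i])[::-1])),3)) for i in range(len(q)-1)],np.mean(q,0).round(1))
# side: brace tips
for p in ((39,500-275),(122,493-275),(50,517-275),(112,517-275)): print('side',onz(s,np.array(p)/2+[250-.25,220-.25],24).round(1))
# wood mask pts top for fitting
```

```text
top [  8   7  14  15 161] [284.58385093 235.86956522] [ 477.1 -119.8   80. ]
side [ 12   8  14  10 111] [308.57657658 237.45045045] [ 476.3 -120.5   80. ]
tri [ 477.02095313 -119.79205893   80.73713892] [ 476.26461755 -119.80783846   80.67047168]
brace outer back [[491.4, 237.5], [409.3, 206.5]] [(87.7, -2.781)] [450.4 222. ]
uwall outer [[491.4, 237.5], [511.0, 166.3]] [(73.9, -1.302)] [501.2 201.9]
lwall outer [[409.3, 206.5], [428.7, 136.0]] [(73.2, -1.302)] [419.  171.3]
inner back [[481.5, 214.4], [426.9, 198.9]] [(56.8, -2.865)] [454.2 206.6]
tips [[527.4, 140.2], [430.4, 110.7]] [(101.3, -2.846)] [478.9 125.5]
jar [[440.3, -99.0], [454.2, -153.8], [510.5, -141.3], [498.9, -85.5]] [(56.5, -1.323), (57.7, 0.218), (57.0, 1.776)] [ 476.  -119.9]
side [521.7 147.4  24. ]
side [430.1 118.1  24. ]
side [504.6 165.8  24. ]
side [436.3 150.9  24. ]
```

Run:
```python
from h import *
c=cap('top'); s=cap('side')
for n,k,(u0,u1,v0,v1) in (('top',c,(300,335,245,300)),('side',s,(335,375,120,170))):
    h=cv2.cvtColor(k['color'],cv2.COLOR_RGB2BGR)[v0:v1,u0:u1]
    cv2.imwrite(f'pics/b_{n}.png',cv2.resize(h,None,fx=8,fy=8,interpolation=cv2.INTER_CUBIC))
a=cv2.imread('pics/b_top.png');b=cv2.imread('pics/b_side.png')
H=max(a.shape[0],b.shape[0])
cv2.imwrite('pics/b.png',np.hstack([np.pad(x,((0,H-x.shape[0]),(0,0),(0,0))) for x in (a,b)]))
for uv in ((317,258),(317,262)): print(onz(c,uv,286))
for uv in ((351,135),(353,140)): print(onz(s,uv,286))
print(proj(c,np.array([275,-215,0])),proj(s,np.array([275,-215,0])))
# refine brace: wood mask line fits
h=cv2.cvtColor(c['color'],cv2.COLOR_RGB2HSV)
u,v=np.meshgrid(np.arange(560),np.arange(420))
m=(h[...,0]>5)&(h[...,0]<25)&(h[...,1]>95)
def fit(lo,hi,ang):
    pts=[]
    for x in range(lo[0],lo[1]):
        col=np.where(m[hi[0]:hi[1],x])[0]
        if len(col): pts.append(onz(c,(x,hi[0]+col.mean()),24)[:2])
    return np.array(pts)
for nm,xr,yr in (('up',(174,189),(222,236)),('lo',(181,197),(246,262))):
    p=fit(xr,yr,0); l=cv2.fitLine(p.astype(np.float32),2,0,.01,.01).ravel(); print(nm,l, 'yaw',np.arctan2(l[0]*np.sign(-l[1]),abs(l[1])),len(p))
```

```text
[ 406.77906896 -197.41234119  286.        ]
[ 397.18344146 -197.47650168  286.        ]
[ 403.06844611 -327.83148028  286.        ]
[ 395.87576482 -302.23379916  286.        ]
(np.float64(315.01068691961245), np.float64(305.92273415706063)) (np.float64(380.0774977831706), np.float64(245.01683362268952))
up [ 3.0396974e-01 -9.5268166e-01  4.9709204e+02  1.9377969e+02] yaw 0.30885682 15
lo [ 2.8811541e-01 -9.5759571e-01  4.2650635e+02  1.6766766e+02] yaw 0.2922582 16
```

View pics/b.png

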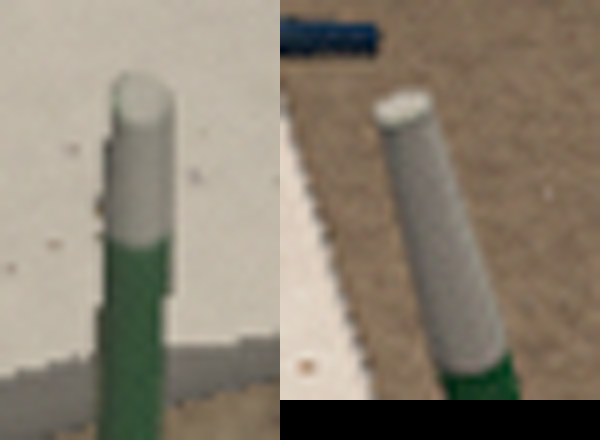

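Run:
```python
from h import *
c=cap('top'); s=cap('side')
def tri(a,b):
    o1,d1=ray(c,a);o2,d2=ray(s,b)
    x=np.linalg.lstsq(np.stack([d1,-d2],1),o2-o1,rcond=None)[0]; return (o1+d1*x[0]).round(1),(o2+d2*x[1]).round(1)
print('tip',tri((317.4,256.6),(349.9,133.2)))
print('band',tri((300+138/8-.4,245+243/8-.4),(335+(475-280)/8-.4,120+368/8-.4)))
for z in (286,330): 
  for X in ([409,-200,z],[405,-195,z]): print(X,proj(c,np.array(X)),proj(s,np.array(X)))
# wood mask contour corners, all vertices
h=cv2.cvtColor(c['color'],cv2.COLOR_RGB2BGR)
# straight boundary fits with gradient: outer lower edge of each wall & outer back (subpixel via saturation half-level)
S=cv2.cvtColor(c['color'],cv2.COLOR_RGB2HSV)[...,1].astype(float)
def edges(xs,y0,y1):
    pu,pl=[],[]
    for x in xs:
        col=S[y0:y1,x]; k=col.argmax(); half=(col.max()+np.median(col))/2
        w=np.where(col>half)[0]; a,b=w.min(),w.max()
        ua=y0+a-(col[a]-half)/(col[a]-col[a-1]); ub=y0+b+(col[b]-half)/(col[b]-col[b+1])
        pu.append(onz(c,(x,ua),24)[:2]); pl.append(onz(c,(x,ub),24)[:2])
    for p in (pu,pl):
        l=cv2.fitLine(np.float32(p),2,0,.01,.01).ravel(); t=(178-l[3])/l[1]
        print('yaw %.3f x at y=178: %.1f'%(np.arctan2(-l[0]*np.sign(l[1]),abs(l[1])),l[2]+t*l[0]))
edges(range(176,188),222,238); edges(range(180,194),246,262)
```

```text
tip (array([ 406.7, -192. ,  366. ]), array([ 405.2, -192. ,  365.9]))
band (array([ 366.2, -198.1,  276. ]), array([ 372.7, -198.3,  276. ]))
[409, -200, 286] (np.float64(318.07930993228626), np.float64(257.0939256140623)) (np.float64(344.78043312811866), np.float64(160.04112314804058))
[405, -195, 286] (np.float64(315.9940893085791), np.float64(258.7236994558614)) (np.float64(346.2325635410507), np.float64(161.3344240603592))
[409, -200, 330] (np.float64(319.62576919641583), np.float64(256.3052644015665)) (np.float64(346.794261479582), np.float64(144.62768516450538))
[405, -195, 330] (np.float64(317.45465219102806), np.float64(258.00260772850584)) (np.float64(348.3006905773772), np.float64(145.88692535446557))
yaw 0.303 x at y=178: 510.0
yaw 0.301 x at y=178: 494.8
yaw 0.306 x at y=178: 431.0
yaw 0.297 x at y=178: 415.4
```

The two views put the broom's tip near (406,-192,366), higher than the stated 286, so I'll cross well above it. First I'll raise.

Careful with the scale: shifts go in shares of 0.5 m and turns go in shares of 2 pi rad. That gives: -215 mm is -0.43, -186 mm is -0.372, 0.197 rad is 0.0314.

```bash
echo '[{"jaw": 92,"sz": -0.124},{"jaw": 92,"sz": -0.248,"yaw": 0.0159},{"jaw": 92,"sz": -0.372,"yaw": 0.0314},{"jaw": 92,"sz": -0.43,"yaw": 0.0314},{"jaw": 92,"sz": -0.43,"yaw": 0.0314}]' | python3 -m crank; python3 -c "
from h import *
o=bot.get_obs();print(o['tool_pos'],o['tcp_rot'],o['joint_positions'])"
```

```text
time: 1.12
tool_pos: [212.5, -479.6, 622.1]
tcp_rot: [3.136, -0.0, 0.22]
contact_force: [0.3, 1.3, -0.0]
grip_width: 91.7
finger_force: 0.0
[ 212.45450566 -479.61852399  622.09690826] [ 3.13623373e+00 -2.71570321e-04  2.19862703e-01] [-1.29997084e+00  2.79046280e-01  1.03173476e+00 -1.83151442e-06
  1.82544581e+00  5.09630449e-02]
```

Scaled: 230 mm is 0.46, -200 mm is -0.4.

```bash
echo '[{"jaw": 92,"sx": 0.092,"sy": -0.08},{"jaw": 92,"sx": 0.184,"sy": -0.16},{"jaw": 92,"sx": 0.276,"sy": -0.24},{"jaw": 92,"sx": 0.368,"sy": -0.32},{"jaw": 92,"sx": 0.46,"sy": -0.4}]' | python3 -m crank; echo '[{"jaw": 92,"sx": 0.092,"sy": -0.08},{"jaw": 92,"sx": 0.184,"sy": -0.16},{"jaw": 92,"sx": 0.214,"sy": -0.186},{"jaw": 92,"sx": 0.214,"sy": -0.186}]' | python3 -m crank
python3 - <<'E'
from h import *
o=bot.get_obs();print(o['tool_pos'],o['tcp_rot'],o['joint_positions'])
s=cap('side','s1.png')
E
```

```text
time: 1.75
tool_pos: [394.3, -233.0, 618.3]
tcp_rot: [-3.14, 0.001, 0.22]
contact_force: [1.0, -0.2, 0.7]
grip_width: 91.8
finger_force: 0.0
time: 2.25
tool_pos: [478.4, -119.6, 618.0]
tcp_rot: [-3.14, 0.002, 0.223]
contact_force: [-0.3, -0.4, -0.2]
grip_width: 91.7
finger_force: 0.0
[ 478.35613661 -119.55205004  618.04979046] [-3.13994092e+00  2.46244127e-03  2.22785548e-01] [-4.00452897e-01  2.13484560e-01  1.12926617e+00 -9.86708038e-05
  1.80180547e+00  9.47537466e-01]
```

View pics/s1.png

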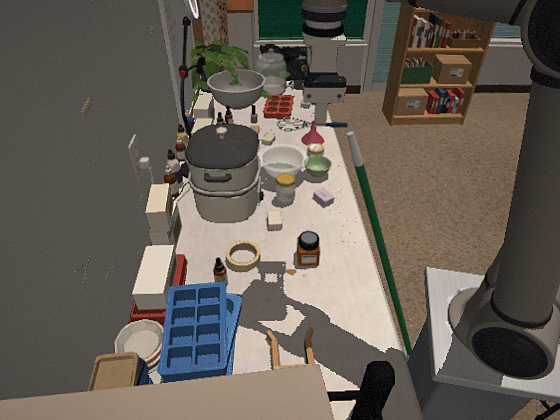

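The side view shows the wrist at (323,20) and the gripper at (323,90), directly above and clear of the broom tip at (351,133). Next I'll check from the top which side the forearm lies on.

Run:
```python
from h import *
c=cap('top')
im=cv2.cvtColor(c['color'],cv2.COLOR_RGB2BGR)
for p,col in ((proj(c,np.array([406,-192,366])),(0,0,255)),(proj(c,np.array([478,-120,618])),(255,0,0)),(proj(c,np.array([478-.921*300,-120+.389*300,618])),(0,255,0)),(proj(c,np.array([0,0,300])),(255,255,0))): print(p);cv2.circle(im,tuple(int(round(x)) for x in p),3,col,-1)
cv2.imwrite('pics/t1.png',cv2.resize(im[160:420,130:450],None,fx=2,fy=2))
```

```text
(np.float64(317.40379999098), np.float64(256.8944637931677))
(np.float64(287.2478532744632), np.float64(207.61329760927057))
(np.float64(213.24857110983388), np.float64(373.3921300692657))
(np.float64(229.5311363219841), np.float64(434.10679643543426))
```

View pics/t1.png

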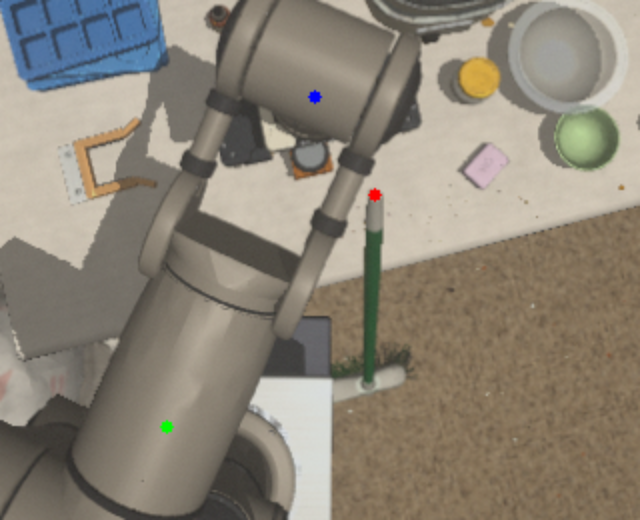

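Scaled: 200 mm is 0.4, 120 mm is 0.24.

```bash
echo '[{"jaw": 92,"sx": 0.01,"sy": -0.002,"sz": -0.02},{"jaw": 92,"sx": 0.01,"sy": -0.002,"sz": 0.12},{"jaw": 92,"sx": 0.01,"sy": -0.002,"sz": 0.24},{"jaw": 92,"sx": 0.01,"sy": -0.002,"sz": 0.36},{"jaw": 92,"sx": 0.01,"sy": -0.002,"sz": 0.4}]' | python3 -m crank; echo '[{"jaw": 92,"sz": 0.1},{"jaw": 92,"sz": 0.16},{"jaw": 92,"sz": 0.16}]' | python3 -m crank
python3 - <<'E'
from h import *
o=bot.get_obs();print(o['tool_pos'],o['tcp_rot'],o['joint_positions'])
c=cap('top');s=cap('side')
f=lambda c,a,b:cv2.resize(cv2.cvtColor(c['color'],cv2.COLOR_RGB2BGR)[a:a+200,b:b+130],None,fx=3,fy=3)
cv2.imwrite('pics/t2.png',np.hstack([f(c,130,240),f(s,50,280)]))
E
```

```text
time: 2.98
tool_pos: [480.5, -119.5, 415.8]
tcp_rot: [-3.138, 0.006, 0.217]
contact_force: [-0.3, -0.2, 1.3]
grip_width: 91.7
finger_force: 0.0
time: 3.35
tool_pos: [481.0, -119.5, 337.9]
tcp_rot: [-3.139, 0.004, 0.218]
contact_force: [-0.6, -0.4, -0.5]
grip_width: 91.5
finger_force: 0.0
[ 481.03509543 -119.48996562  337.8544116 ] [-3.13884074  0.00441138  0.21780575] [-3.98144236e-01  3.57360366e-01  1.70186660e+00 -3.41509970e-04
  1.08755627e+00  9.55011875e-01]
```

View pics/t2.png

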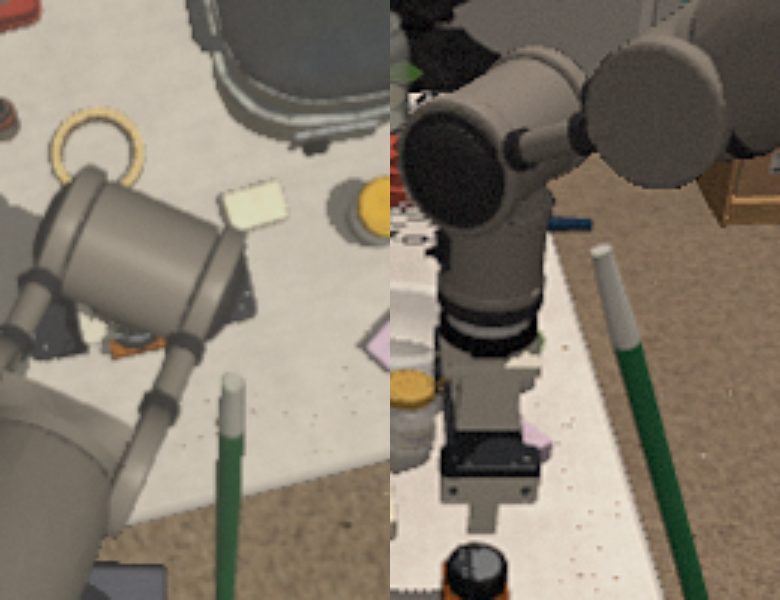

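The top view shows the strut right edge near (190,345) and the broom tip at (232,385), a gap of roughly 25 mm. In the side view the gripper sits right over the cap, so I'll descend gently.

Scaled: 60 mm is 0.12, 30 mm is 0.06.

```bash
echo '[{"jaw": 92,"sz": 0.06},{"jaw": 92,"sz": 0.12},{"jaw": 92,"sz": 0.12}]' | python3 -m crank | grep -E "pos|force"; echo '[{"jaw": 92,"sz": 0.05},{"jaw": 92,"sz": 0.1},{"jaw": 92,"sz": 0.142},{"jaw": 92,"sz": 0.142}]' | python3 -m crank
```

```text
tool_pos: [482.0, -118.8, 279.7]
contact_force: [0.4, 0.3, 0.0]
finger_force: 0.0
time: 4.32
tool_pos: [482.7, -118.9, 209.6]
tcp_rot: [3.141, -0.0, 0.22]
contact_force: [-0.1, -0.0, 0.6]
grip_width: 91.9
finger_force: 0.0
```

Scaled: 3 mm is 0.006.

```bash
echo '[{"jaw": 92,"sz": 0.006},{"jaw": 70,"sz": 0.006},{"jaw": 50,"sz": 0.006},{"jaw": 50,"sz": 0.006},{"jaw": 50,"sz": 0.006}]' | python3 -m crank; echo '[{"jaw": 50},{"jaw": 50}]' | python3 -m crank
python3 - <<'E'
from h import *
o=bot.get_obs();print(o['tool_pos'],o['tcp_rot'],o['grip_width'],o['finger_force'])
E
```

```text
time: 4.95
tool_pos: [482.3, -118.5, 205.9]
tcp_rot: [3.142, -0.0, 0.22]
contact_force: [-0.4, 0.5, 1.8]
grip_width: 58.0
finger_force: 29.8
time: 5.2
tool_pos: [482.2, -118.5, 205.9]
tcp_rot: [3.142, -0.0, 0.22]
contact_force: [0.2, 1.1, 2.8]
grip_width: 58.0
finger_force: 29.8
[ 482.24121623 -118.54108866  205.85557706] [ 3.14153931e+00 -7.43907055e-05  2.19737108e-01] 58.04873846768024 29.800464883446693
```

Scaled: -100 mm is -0.2, -80 mm is -0.16, -0.078 rad is -0.0124.

```bash
echo '[{"jaw": 50,"sx": 0.012,"sy": -0.04},{"jaw": 50,"sx": 0.024,"sy": -0.08,"yaw": -0.0032},{"jaw": 50,"sx": 0.036,"sy": -0.12,"yaw": -0.0064},{"jaw": 50,"sx": 0.05,"sy": -0.16,"yaw": -0.0095},{"jaw": 50,"sx": 0.062,"sy": -0.2,"yaw": -0.0124}]' | python3 -m crank | grep -E "force|pos|rot"; python3 -c "
from h import *
o=bot.get_obs();print(o['tool_pos'],o['tcp_rot'])"
```

```text
tool_pos: [491.0, -14.1, 205.9]
tcp_rot: [3.14, -0.001, 0.299]
contact_force: [0.4, -3.1, 2.0]
finger_force: 29.8
[491.03080981 -14.08801406 205.92584649] [ 3.14009694e+00 -7.34774061e-04  2.98673373e-01]
```

Scaled: -92 mm is -0.184, -82 mm is -0.164.

```bash
echo '[{"jaw": 50,"sx": 0.016,"sy": -0.04},{"jaw": 50,"sx": 0.032,"sy": -0.08},{"jaw": 50,"sx": 0.048,"sy": -0.124},{"jaw": 50,"sx": 0.064,"sy": -0.164},{"jaw": 50,"sx": 0.072,"sy": -0.184}]' | python3 -m crank | grep -E "force|pos|rot"; echo '[{"jaw": 50}]' | python3 -m crank | grep -E "force|pos|rot"
python3 - <<'E'
from h import *
o=bot.get_obs();print(o['tool_pos'],o['tcp_rot'])
c=cap('top');s=cap('side')
a=cv2.resize(cv2.cvtColor(c['color'],cv2.COLOR_RGB2BGR)[200:270,150:270],None,fx=5,fy=5,interpolation=2)
cv2.imwrite('pics/t3.png',a)
im=cv2.cvtColor(s['color'],cv2.COLOR_RGB2BGR)[230:390,240:360]
cv2.imwrite('pics/s3.png',cv2.resize(im,None,fx=3.7,fy=3.7,interpolation=2))
E
```

```text
tool_pos: [498.3, 84.7, 205.9]
tcp_rot: [3.141, -0.0, 0.299]
contact_force: [-0.3, -4.3, 3.7]
finger_force: 29.8
tool_pos: [498.3, 85.0, 205.9]
tcp_rot: [-3.141, -0.001, 0.298]
contact_force: [0.9, 4.5, 3.3]
finger_force: 29.8
[498.28697617  85.00278009 205.86205773] [-3.14091391e+00 -1.14529324e-03  2.98118620e-01]
```

View pics/s3.png

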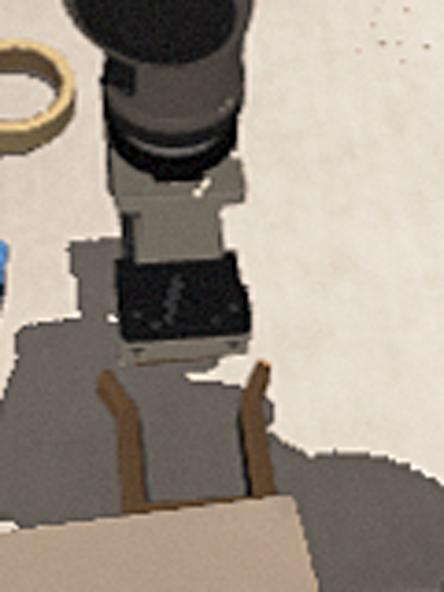

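The side view shows the gripper centred ahead of the brace mouth. The inner wall tops run from (143,410) to (146,497) on the left and from (243,405) to (250,495) on the right. I'll cross-check the slot axis from this view.

Run:
```python
from h import *
s=cap('side')
for n,ps in (('L',[(142,415),(147,498)]),('Lout',[(118,415),(122,500)]),('Rin',[(243,405),(250,495)]),('Rout',[(265,405),(273,493)])):
    q=[onz(s,(240-.4+p[0]/3.7,230-.4+p[1]/3.7),24)[:2] for p in ps]; d=q[1]-q[0]
    print(n,[a.round(1) for a in q],'yaw',np.arctan2(-d[0],d[1]).round(3),'x@178',(q[0][0]+d[0]*(178-q[0][1])/d[1]).round(1))
```

```text
L [array([496.9, 166.7]), array([482.5, 218.1])] yaw 0.273 x@178 493.8
Lout [array([511.2, 169.8]), array([496.4, 222.4])] yaw 0.273 x@178 508.9
Rin [array([438.1, 147. ]), array([424.4, 203.6])] yaw 0.236 x@178 430.6
Rout [array([424.9, 144.1]), array([411.5, 199.6])] yaw 0.237 x@178 416.7
```

Scaled: -48 mm is -0.096, -36 mm is -0.072, 0.012 rad is 0.0019.

```bash
echo '[{"jaw": 50,"sy": -0.024,"yaw": 0.0008},{"jaw": 50,"sy": -0.048,"yaw": 0.0016},{"jaw": 50,"sy": -0.072,"yaw": 0.0019},{"jaw": 50,"sy": -0.096,"yaw": 0.0019},{"jaw": 50,"sy": -0.096,"yaw": 0.0019}]' | python3 -m crank | grep -E "force|pos|rot"; echo '[{"jaw": 50,"sy": -0.02},{"jaw": 50,"sy": -0.04},{"jaw": 50,"sy": -0.06},{"jaw": 50,"sy": -0.076},{"jaw": 50,"sy": -0.076}]' | python3 -m crank | grep -E "force|pos|rot"
```

```text
tool_pos: [483.5, 131.6, 205.9]
tcp_rot: [-3.14, -0.0, 0.286]
contact_force: [-0.8, 4.8, 6.1]
finger_force: 29.8
tool_pos: [473.0, 167.4, 205.9]
tcp_rot: [-3.141, -0.0, 0.286]
contact_force: [-0.0, 0.3, 5.8]
finger_force: 29.8
```

Scaled: -10 mm is -0.02, -5 mm is -0.01.

```bash
echo '[{"jaw": 50,"sy": -0.01},{"jaw": 50,"sy": -0.02},{"jaw": 50,"sy": -0.02}]' | python3 -m crank | grep -E "force|pos|rot"; echo '[{"jaw": 50,"sy": -0.004},{"jaw": 50,"sy": -0.006},{"jaw": 50,"sy": -0.006}]' | python3 -m crank | grep -E "force|pos|rot"
```

```text
tool_pos: [470.3, 176.5, 205.9]
tcp_rot: [3.141, -0.0, 0.286]
contact_force: [0.8, -2.4, 5.2]
finger_force: 29.8
tool_pos: [469.6, 179.0, 205.9]
tcp_rot: [3.141, -0.0, 0.286]
contact_force: [1.8, -4.9, 5.2]
finger_force: 29.8
```

Scaled: -1 mm is -0.002.

```bash
for i in 1 ; do echo '[{"jaw": 50,"sy": -0.002},{"jaw": 50,"sy": -0.002}]' | python3 -m crank | grep -E "_force|pos"; done; echo '[{"jaw": 50,"sy": -0.002},{"jaw": 50,"sy": -0.002}]' | python3 -m crank | grep -E "_force|pos"; echo '[{"jaw": 50,"sy": -0.002},{"jaw": 50,"sy": -0.002}]' | python3 -m crank | grep -E "_force|pos"
```

```text
tool_pos: [469.3, 179.9, 205.9]
contact_force: [0.8, -4.9, 5.4]
finger_force: 29.8
tool_pos: [469.0, 180.9, 205.9]
contact_force: [2.1, -4.6, 4.8]
finger_force: 29.8
tool_pos: [468.8, 181.8, 205.9]
contact_force: [1.5, -4.8, 7.2]
finger_force: 29.8
```

Scaled: -1 mm is -0.002.

```bash
echo '[{"jaw": 50,"sy": -0.002},{"jaw": 50,"sy": -0.002}]' | python3 -m crank | grep -E "_force|pos"; echo '[{"jaw": 50,"sy": -0.002},{"jaw": 50,"sy": -0.002}]' | python3 -m crank | grep -E "_force|pos"; echo '[{"jaw": 50,"sy": -0.002},{"jaw": 50,"sy": -0.002}]' | python3 -m crank | grep -E "_force|pos"
```

```text
tool_pos: [468.5, 182.8, 205.9]
contact_force: [1.1, -4.2, 4.7]
finger_force: 29.8
tool_pos: [468.2, 183.8, 205.9]
contact_force: [1.0, -5.0, 5.4]
finger_force: 29.8
tool_pos: [467.9, 184.7, 205.9]
contact_force: [0.8, -5.3, 6.2]
finger_force: 29.8
```

Scaled: -1 mm is -0.002.

```bash
echo '[{"jaw": 50,"sy": -0.002},{"jaw": 50,"sy": -0.002}]' | python3 -m crank | grep -E "_force|pos"; echo '[{"jaw": 50,"sy": -0.002},{"jaw": 50,"sy": -0.002}]' | python3 -m crank | grep -E "_force|pos"
python3 - <<'E'
from h import *
c=cap('top');s=cap('side')
A=cv2.resize(cv2.cvtColor(c['color'],cv2.COLOR_RGB2BGR)[195:275,140:230],None,fx=4.4,fy=4.4,interpolation=2)
B=cv2.resize(cv2.cvtColor(s['color'],cv2.COLOR_RGB2BGR)[290:370,250:340],None,fx=4.4,fy=4.4,interpolation=2)
cv2.imwrite('pics/c4.png',np.hstack([A,B]))
E
```

```text
tool_pos: [467.6, 185.7, 205.9]
contact_force: [2.0, -5.8, 5.1]
finger_force: 29.8
tool_pos: [467.5, 186.2, 205.9]
contact_force: [1.7, -7.8, 5.9]
finger_force: 29.8
```

View pics/c4.png

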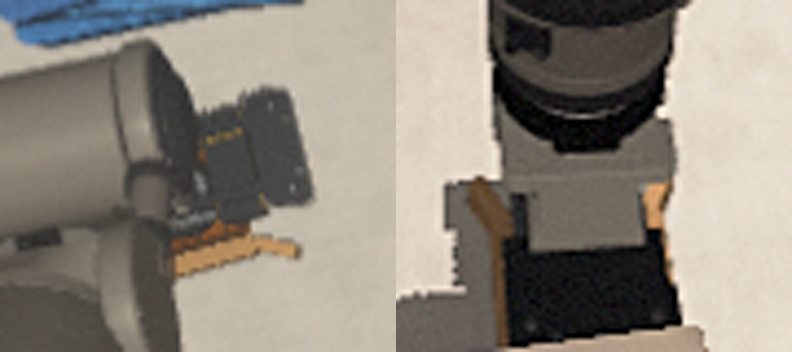

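The top crop shows the jar between the walls, with the lower wall alongside it from (175,262) to (300,250). The last step moved only 0.5 mm while the force rose, which suggests the back wall, so I'll confirm with small pushes.

Scaled: -1 mm is -0.002.

```bash
echo '[{"jaw": 50,"sy": -0.002},{"jaw": 50,"sy": -0.002}]' | python3 -m crank | grep -E "_force|pos|rot"; echo '[{"jaw": 50,"sy": -0.002},{"jaw": 50,"sy": -0.002}]' | python3 -m crank | grep -E "_force|pos|rot"
```

```text
tool_pos: [467.4, 186.5, 205.9]
tcp_rot: [3.139, 0.0, 0.286]
contact_force: [3.0, -13.5, 6.5]
finger_force: 29.8
tool_pos: [467.3, 186.8, 206.0]
tcp_rot: [3.138, 0.0, 0.286]
contact_force: [3.8, -18.3, 8.1]
finger_force: 29.7
```

The back wall is reached (force rising against depth). Next I'll release and rise straight up.

Careful with the scale: shifts go in shares of 0.5 m and turns go in shares of 2 pi rad. That gives: 2 mm is 0.004, 1 mm is 0.002.

```bash
echo '[{"jaw": 70,"sy": 0.002},{"jaw": 92,"sy": 0.004},{"jaw": 92,"sy": 0.004},{"jaw": 92,"sy": 0.004}]' | python3 -m crank ; echo '[{"jaw": 92,"sy": 0.004,"sz": -0.08},{"jaw": 92,"sy": 0.004,"sz": -0.2},{"jaw": 92,"sy": 0.004,"sz": -0.32},{"jaw": 92,"sy": 0.12,"sz": -0.34},{"jaw": 92,"sy": 0.2,"sz": -0.34}]' | python3 -m crank | grep -E "_force|pos|rot"; echo '[{"jaw": 92,"sy": 0.12,"sz": -0.06},{"jaw": 92,"sy": 0.24,"sz": -0.12},{"jaw": 92,"sy": 0.24,"sz": -0.12}]' | python3 -m crank | grep -E "_force|pos|rot"
python3 - <<'E'
from h import *
c=cap('top');s=cap('side')
A=cv2.resize(cv2.cvtColor(c['color'],cv2.COLOR_RGB2BGR)[205:275,150:240],None,fx=4.4,fy=4.4,interpolation=2)
B=cv2.resize(cv2.cvtColor(s['color'],cv2.COLOR_RGB2BGR)[300:370,250:340],None,fx=4.4,fy=4.4,interpolation=2)
cv2.imwrite('pics/c5.png',np.hstack([A,B]))
for n,k,(u0,u1,v0,v1) in (('top',c,(170,225,215,265)),('side',s,(260,330,305,360))):
    h=cv2.cvtColor(k['color'],cv2.COLOR_RGB2HSV)[v0:v1,u0:u1]
    m=((h[...,1]<25)&(h[...,2]>100)&(h[...,2]<165)).astype(np.uint8)
    _,l,st,ce=cv2.connectedComponentsWithStats(m)
    for i in np.argsort(-st[1:,4])[:3]+1: print(n,st[i],ce[i]+[u0,v0],onz(k,ce[i]+[u0,v0],80).round(1))
E
```

```text
time: 11.82
tool_pos: [467.2, 187.1, 205.5]
tcp_rot: [-3.141, 0.001, 0.286]
contact_force: [0.1, 0.2, 0.2]
grip_width: 90.4
finger_force: 0.0
tool_pos: [495.9, 89.9, 377.3]
tcp_rot: [3.14, -0.003, 0.287]
contact_force: [-0.2, 0.6, -0.8]
finger_force: 0.0
tool_pos: [530.1, -27.0, 437.3]
tcp_rot: [3.139, -0.003, 0.282]
contact_force: [0.3, -0.1, -0.2]
finger_force: 0.0
top [ 3 18  4 12 28] [174.42857143 238.46428571] [463.6 199.1  80. ]
top [18  0  3  4  4] [189.25 216.5 ] [528.5 158.8  80. ]
top [15  7  1  2  2] [185.  222.5] [510.7 170.4  80. ]
side [24 36 15  6 46] [290.80434783 344.10869565] [462.6 198.3  80. ]
```

View pics/c5.png

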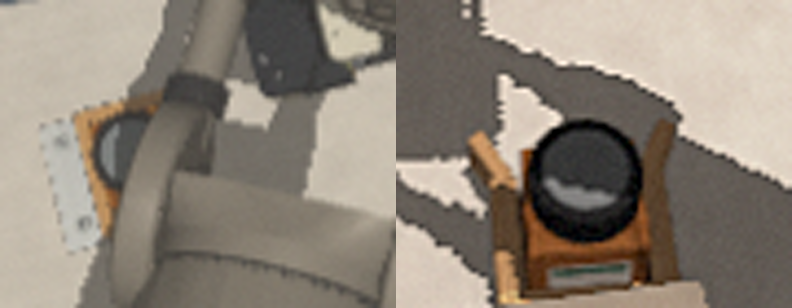

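Side: the jar sits in the brace, with its label by the back wall at (590,272), cap centre at about (586,172) and walls on both sides. Now I'll check the expected cap point against the image.

Run:
```python
from h import *
c=cap('top');s=cap('side')
for X in ([461.5,184.9,80],[461.5,179,80]):
    p=proj(c,np.array(X,float));q=proj(s,np.array(X,float)); print(X,((p[0]+.4-150)*4.4,(p[1]+.4-205)*4.4),((q[0]+.4-250)*4.4+396,(q[1]+.4-300)*4.4))
# dark rim extents at side
k=cv2.cvtColor(s['color'],cv2.COLOR_RGB2HSV)[320:360,275:315]
m=((k[...,2]<75)&(k[...,1]<90)|((k[...,1]<25)&(k[...,2]>100)&(k[...,2]<165)&(np.arange(40)[:,None]>15))).astype(np.uint8)
for r in range(10,34,2): w=np.where(m[r])[0]; print(320+r,(w.min()+275,w.max()+275) if len(w) else None)
```

```text
[461.5, 184.9, 80] (np.float64(130.3953624426535), np.float64(152.66627130861278)) (np.float64(584.9151291887015), np.float64(171.3144101436252))
[461.5, 179, 80] (np.float64(139.2862143529871), np.float64(152.84188997790915)) (np.float64(587.2398764145283), np.float64(160.54180473158883))
330 (np.int64(284), np.int64(301))
332 (np.int64(282), np.int64(300))
334 (np.int64(284), np.int64(304))
336 (np.int64(283), np.int64(303))
338 (np.int64(282), np.int64(303))
340 (np.int64(280), np.int64(304))
342 (np.int64(281), np.int64(303))
344 (np.int64(278), np.int64(303))
346 (np.int64(282), np.int64(304))
348 (np.int64(283), np.int64(302))
350 (np.int64(284), np.int64(302))
352 (np.int64(287), np.int64(296))
```

Scaled: -223 mm is -0.446, -210 mm is -0.42.

```bash
echo '[{"jaw": 92,"sx": -0.002,"sy": -0.09},{"jaw": 92,"sx": -0.006,"sy": -0.2},{"jaw": 92,"sx": -0.01,"sy": -0.32,"sz": 0.06},{"jaw": 92,"sx": -0.012,"sy": -0.42,"sz": 0.12},{"jaw": 92,"sx": -0.012,"sy": -0.446,"sz": 0.2}]' | python3 -m crank | grep -E "_force|pos|rot"; echo '[{"jaw": 92,"sz": 0.076},{"jaw": 92,"sz": 0.076},{"jaw": 92,"sz": 0.076}]' | python3 -m crank | grep -E "_force|pos|rot"; python3 -c "
from h import *
o=bot.get_obs();print(o['tool_pos'],o['tcp_rot'],o['joint_positions'])"
```

```text
tool_pos: [458.3, 192.0, 334.7]
tcp_rot: [-3.141, -0.0, 0.292]
contact_force: [0.5, -0.3, -0.6]
finger_force: 0.0
tool_pos: [460.8, 188.6, 298.7]
tcp_rot: [3.142, -0.001, 0.287]
contact_force: [0.6, 0.6, 0.2]
finger_force: 0.0
[460.78121624 188.62476355 298.67994745] [ 3.14158260e+00 -1.05140020e-03  2.86714224e-01] [2.34480363e-01 4.08863299e-01 1.74773197e+00 5.38684629e-05
 9.83946897e-01 1.51853267e+00]
```

Scaled: 60 mm is 0.12, 3.6 mm is 0.0072.

```bash
echo '[{"jaw": 92,"sy": 0.0072,"sz": 0.04},{"jaw": 92,"sy": 0.0072,"sz": 0.08},{"jaw": 92,"sy": 0.0072,"sz": 0.12},{"jaw": 92,"sy": 0.0072,"sz": 0.12}]' | python3 -m crank | grep -E "_force|pos|rot"
```

```text
tool_pos: [461.9, 184.5, 238.2]
tcp_rot: [3.142, -0.0, 0.285]
contact_force: [0.4, 0.1, 0.5]
finger_force: 0.0
```

Scaled: -0.6 mm is -0.0012.

```bash
echo '[{"jaw": 70,"sy": -0.0012},{"jaw": 50,"sy": -0.0012},{"jaw": 50,"sy": -0.0012},{"jaw": 50,"sy": -0.0012},{"jaw": 50,"sy": -0.0012}]' | python3 -m crank; python3 -c "
from h import *
print(bot.get_obs()['moment'])"
```

```text
time: 15.15
tool_pos: [461.8, 184.8, 238.0]
tcp_rot: [3.141, -0.0, 0.286]
contact_force: [0.7, -4.0, 3.4]
grip_width: 55.3
finger_force: 30.0
[-0.67910223 -0.04470476 -0.06026636]
```

Gripped at 55.3 mm with a light push inward. Now I'll turn counter-clockwise in steps and watch the moment.

Scaled: -0.4 rad is -0.0637.

```bash
m(){ python3 -c "
from h import *
o=bot.get_obs();print(o['tool_pos'].round(1),o['tcp_rot'].round(3),'F',o['contact_force'].round(1),'M',o['moment'].round(2),o['grip_width'].round(1))"; }
echo '[{"jaw": 50,"yaw": -0.0159},{"jaw": 50,"yaw": -0.0318},{"jaw": 50,"yaw": -0.0477},{"jaw": 50,"yaw": -0.0637},{"jaw": 50,"yaw": -0.0637}]' | python3 -m crank >/dev/null; m; echo '[{"jaw": 50,"yaw": -0.0159},{"jaw": 50,"yaw": -0.0318},{"jaw": 50,"yaw": -0.0477},{"jaw": 50,"yaw": -0.0637},{"jaw": 50,"yaw": -0.0637}]' | python3 -m crank >/dev/null; m; echo '[{"jaw": 50,"yaw": -0.0159},{"jaw": 50,"yaw": -0.0318},{"jaw": 50,"yaw": -0.0477},{"jaw": 50,"yaw": -0.0477}]' | python3 -m crank >/dev/null; m
```

```text
Traceback (most recent call last):
AttributeError: 'float' object has no attribute 'round'
Traceback (most recent call last):
AttributeError: 'float' object has no attribute 'round'
Traceback (most recent call last):
AttributeError: 'float' object has no attribute 'round'
```

```bash
cat > m.py <<'E'
from h import *
o=bot.get_obs();print(round(o['time'],2),o['tool_pos'].round(1),o['tcp_rot'].round(3),'F',o['contact_force'].round(1),'M',o['moment'].round(2),round(o['grip_width'],1))
E
python3 m.py; echo '[{"jaw": 50,"yaw": -0.008},{"jaw": 50,"yaw": -0.008}]' | python3 -m crank >/dev/null; python3 m.py; echo '[{"jaw": 50,"yaw": -0.008},{"jaw": 50,"yaw": -0.008}]' | python3 -m crank >/dev/null; python3 m.py
```

```text
16.9 [462.5 184.5 238.2] [3.139 0.    1.386] F [ 2.3 -5.   3.1] M [-0.88 -0.62 -0.18] 55.0
17.15 [462.5 184.6 238.2] [3.139 0.    1.436] F [ 2.6 -6.   2.7] M [-0.95 -0.57 -0.26] 54.7
17.4 [462.5 184.6 238.2] [3.139 0.    1.486] F [ 3.2 -4.5  2.7] M [-0.9  -0.63 -0.25] 55.2
```

Scaled: -0.05 rad is -0.008.

```bash
for a in 1; do echo '[{"jaw": 50,"yaw": -0.008},{"jaw": 50,"yaw": -0.008}]' | python3 -m crank >/dev/null; python3 m.py; echo '[{"jaw": 50,"yaw": -0.008},{"jaw": 50,"yaw": -0.008}]' | python3 -m crank >/dev/null; python3 m.py; echo '[{"jaw": 50,"yaw": -0.0064},{"jaw": 50,"yaw": -0.0064}]' | python3 -m crank >/dev/null; python3 m.py; done
```

```text
17.65 [462.5 184.6 238.2] [3.139 0.    1.536] F [ 3.  -5.3  2.4] M [-0.92 -0.6  -0.28] 55.5
17.9 [462.5 184.6 238.2] [3.139e+00 1.000e-03 1.586e+00] F [ 3.6 -5.6  3. ] M [-0.95 -0.63 -0.32] 55.3
18.15 [462.5 184.6 238.2] [3.139e+00 1.000e-03 1.625e+00] F [ 3.  -5.6  2.5] M [-0.93 -0.66 -0.31] 55.0
```

Scaled: -0.05 rad is -0.008.

```bash
echo '[{"jaw": 50,"yaw": -0.008},{"jaw": 50,"yaw": -0.008}]' | python3 -m crank >/dev/null; python3 m.py; echo '[{"jaw": 50,"yaw": -0.008},{"jaw": 50,"yaw": -0.008}]' | python3 -m crank >/dev/null; python3 m.py;  python3 - <<'E'
from h import *
s=cap('side')
B=cv2.resize(cv2.cvtColor(s['color'],cv2.COLOR_RGB2BGR)[290:370,250:340],None,fx=7,fy=7,interpolation=2)
cv2.imwrite('pics/c6.png',B)
E
```

```text
18.4 [462.5 184.6 238.2] [3.139e+00 1.000e-03 1.676e+00] F [ 2.9 -5.   2.5] M [-0.86 -0.65 -0.27] 55.7
18.65 [462.5 184.6 238.2] [3.139e+00 1.000e-03 1.726e+00] F [ 2.8 -4.6  1.4] M [-0.89 -0.68 -0.32] 55.2
```

View pics/c6.png

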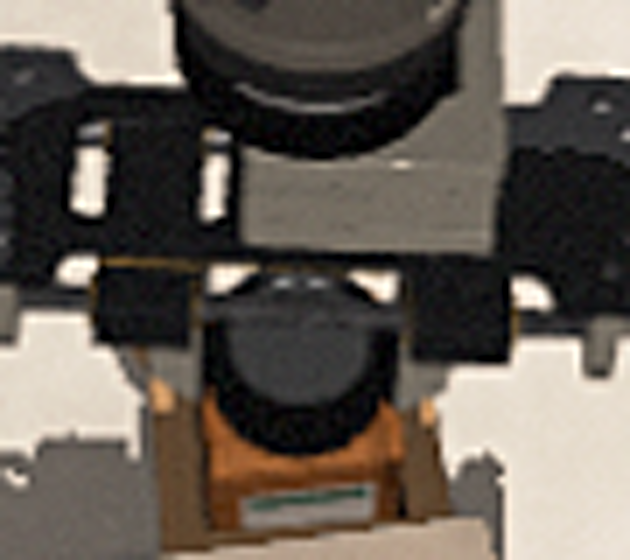

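The side view shows the cap level between the pads and the jar between the brace walls. I have now viewed 11 pictures, one over the limit, so I'll view no more. I've turned 1.44 rad, so thread travel should be about 1.25–1.4. Next is a 1 mm tug to test whether it lifts freely.

Scaled: -1 mm is -0.002, -0.5 mm is -0.001.

```bash
echo '[{"jaw": 50,"sz": -0.001},{"jaw": 50,"sz": -0.002},{"jaw": 50,"sz": -0.002}]' | python3 -m crank >/dev/null; python3 m.py; echo '[{"jaw": 50,"sz": -0.001},{"jaw": 50,"sz": -0.002},{"jaw": 50,"sz": -0.002}]' | python3 -m crank >/dev/null; python3 m.py
```

```text
19.07 [462.1 185.  238.8] [3.14  0.    1.726] F [ 3.5 -3.5  0.1] M [-0.53 -0.91 -0.25] 55.4
19.45 [461.6 185.1 239.6] [-3.141  0.     1.726] F [ 3.5 -2.6 -2.6] M [-0.39 -0.71 -0.22] 55.1
```

Scaled: 2 mm is 0.004, 1 mm is 0.002, -0.12 rad is -0.0191.

```bash
echo '[{"jaw": 50,"sz": 0.002},{"jaw": 50,"sz": 0.004,"yaw": -0.0095},{"jaw": 50,"sz": 0.004,"yaw": -0.0191},{"jaw": 50,"sz": 0.004,"yaw": -0.0191}]' | python3 -m crank >/dev/null; python3 m.py; echo '[{"jaw": 50,"sz": -0.002},{"jaw": 50,"sz": -0.004},{"jaw": 50,"sz": -0.004}]' | python3 -m crank >/dev/null; python3 m.py; echo '[{"jaw": 50,"sz": -0.002},{"jaw": 50,"sz": -0.002}]' | python3 -m crank >/dev/null; python3 m.py
```

```text
19.95 [462.1 184.8 238.7] [3.140e+00 1.000e-03 1.846e+00] F [ 4.  -5.2  5.7] M [-0.97 -0.7  -0.27] 54.9
20.32 [461.6 185.1 239.7] [-3.141  0.     1.846] F [ 3. -3.  0.] M [-0.49 -0.76 -0.2 ] 55.2
20.57 [461.3 185.2 240.5] [-3.141 -0.     1.846] F [ 2.1 -2.  -1.3] M [-0.33 -0.45 -0.14] 55.0
```

Scaled: -1 mm is -0.002.

```bash
echo '[{"jaw": 50,"sz": -0.002},{"jaw": 50,"sz": -0.002}]' | python3 -m crank >/dev/null; python3 m.py; echo '[{"jaw": 50},{"jaw": 50}]' | python3 -m crank >/dev/null; python3 m.py; python3 m.py
```

```text
20.82 [461.4 185.2 241.7] [-3.141 -0.     1.846] F [ 0.3 -0.9 -1. ] M [-0.16 -0.21  0.04] 54.7
21.07 [461.5 185.1 241.7] [-3.141  0.     1.846] F [-0.4 -1.2 -0.6] M [-0.1  -0.16  0.02] 55.4
21.07 [461.5 185.1 241.7] [-3.141  0.     1.846] F [-0.4 -1.2 -0.6] M [-0.1  -0.16  0.02] 55.4
```

The cap is free: the vertical force is only about the cap's own weight. I'll raise it straight up until its lower edge is about 25 mm above the mouth.

Scaled: -36.5 mm is -0.073, -34 mm is -0.068.

```bash
echo '[{"jaw": 50,"sz": -0.012},{"jaw": 50,"sz": -0.028},{"jaw": 50,"sz": -0.048},{"jaw": 50,"sz": -0.068},{"jaw": 50,"sz": -0.073}]' | python3 -m crank >/dev/null; echo '[{"jaw": 50},{"jaw": 50},{"jaw": 50},{"jaw": 50}]' | python3 -m crank >/dev/null; python3 m.py
python3 - <<'E'
from h import *
s=cap('side'); cap('top','f_top.png')
cv2.imwrite('pics/f_side.png',cv2.cvtColor(s['color'],cv2.COLOR_RGB2BGR))
h=cv2.cvtColor(s['color'],cv2.COLOR_RGB2HSV)
u,v=proj(s,np.array([461.7,184.9,76.])); print('mouth px',u,v)
# amber body extents per row and expected home outline at shoulder
m=(h[...,0]>5)&(h[...,0]<16)&(h[...,1]>150)
ax=np.array([np.cos(.285),np.sin(.285)]);ay=np.array([-ax[1],ax[0]]);C=np.array([461.7,184.9])
for a in (-29,29):
    for b in (-29,29):
        p=C+a*ax+b*ay; print('shoulder corner',np.round(proj(s,np.array([p[0],p[1],56.])),1))
for r in range(334,364,3):
    w=np.where(m[r,270:320])[0]; print(r,(w.min()+270,w.max()+270,len(w)) if len(w) else None, end=' ')
print()
print(cv2.resize(h[...,2][int(v)-24:int(v)+8,int(u)-12:int(u)+13],None,fx=.5,fy=.5,interpolation=cv2.INTER_AREA))
E
```

```text
22.2 [461.6 185.1 278. ] [-3.141  0.     1.846] F [0.3 0.6 0.7] M [-0.04 -0.15 -0.  ] 55.3
mouth px 292.39542558339735 339.53269545716887
shoulder corner [304.  331.7]
shoulder corner [307.3 356.2]
shoulder corner [277.8 333.4]
shoulder corner [279.6 358. ]
334 None 337 (np.int64(280), np.int64(281), 2) 340 (np.int64(278), np.int64(283), 6) 343 (np.int64(278), np.int64(305), 11) 346 (np.int64(278), np.int64(306), 24) 349 (np.int64(279), np.int64(306), 17) 352 (np.int64(279), np.int64(307), 17) 355 (np.int64(279), np.int64(307), 29) 358 (np.int64(279), np.int64(306), 19) 361 (np.int64(280), np.int64(306), 8) 
[[ 19  16  19  20  19  19  22  29  31  39  36  41]
 [138 157 175 154  79  54  58  46  61 146 249 250]
 [224 236 133  27  33  62  83  65  54  16  21 185]
 [131  78  25  38  46  41  44  45  46  50  52  42]
 [ 55  55  57  65  55  56  58  62  61  68  57  53]
 [ 42  35  52  56  57  60  55  56  55  55  58  55]
 [ 16  29  61  60  60  58  59  58  60  60  62  60]
 [ 16  22  58  62  58  60  61  61  59  58  60  59]
 [  9  15  54  60  60  60  59  59  60  61  61  51]
 [ 13  13  26  59  62  60  59  60  60  60  59  26]
 [ 14   9  10  23  52  61  59  63  59  57  28  14]
 [ 50  10  13  12  12  19  25  33  23  12  17  14]
 [ 83  58  16  17  15  15  15  16  16  14  13  10]
 [ 47 112  63  14  18  17  16  12  14  16  13  31]
 [ 35 100 113  65  46  28  17   8  28  40  44  44]
 [ 63  32  86  90 109 132 138 150 122  94  53  19]]
```

Run:
```python
from h import *
s=cap('side')
for z in (61,76,80,101,120): print(z,np.round(proj(s,np.array([461.6,185.,z])),1), 'near rim',np.round(proj(s,np.array([461.6-27.5*.02,185+27.5,z])),1))
h=cv2.cvtColor(s['color'],cv2.COLOR_RGB2HSV)
for r in range(312,364,2): print(r,[tuple(int(x) for x in h[r,u]) for u in (289,293,297)])
```

```text
61 [292.3 343.3] near rim [290.  355.1]
76 [292.4 339.6] near rim [290.2 351.4]
80 [292.5 338.6] near rim [290.2 350.4]
101 [292.7 333.1] near rim [290.4 345. ]
120 [293. 328.] near rim [290.6 340. ]
312 [(15, 42, 121), (14, 44, 122), (17, 42, 127)]
314 [(105, 46, 11), (83, 93, 11), (126, 64, 20)]
316 [(138, 61, 21), (80, 85, 18), (18, 85, 39)]
318 [(110, 21, 36), (126, 34, 37), (132, 55, 23)]
320 [(110, 13, 57), (75, 9, 60), (60, 25, 61)]
322 [(150, 18, 42), (20, 28, 54), (0, 5, 55)]
324 [(170, 14, 56), (173, 19, 53), (30, 4, 58)]
326 [(0, 0, 61), (60, 4, 58), (120, 4, 60)]
328 [(8, 16, 64), (45, 8, 61), (150, 8, 63)]
330 [(10, 12, 63), (165, 9, 56), (38, 18, 58)]
332 [(165, 9, 57), (130, 12, 64), (18, 21, 62)]
334 [(0, 8, 62), (70, 13, 59), (48, 20, 65)]
336 [(0, 16, 49), (120, 4, 61), (0, 9, 56)]
338 [(128, 107, 19), (173, 146, 7), (137, 255, 7)]
340 [(150, 60, 17), (0, 17, 15), (60, 80, 16)]
342 [(126, 85, 15), (68, 78, 13), (130, 118, 13)]
344 [(12, 177, 78), (90, 102, 10), (12, 177, 62)]
346 [(13, 183, 110), (12, 167, 156), (13, 198, 108)]
348 [(11, 181, 104), (13, 210, 91), (12, 161, 81)]
350 [(10, 167, 61), (13, 201, 75), (95, 140, 20)]
352 [(10, 174, 22), (94, 119, 15), (9, 69, 26)]
354 [(12, 176, 139), (13, 181, 90), (12, 177, 143)]
356 [(12, 164, 131), (13, 187, 128), (12, 173, 99)]
358 [(12, 197, 97), (13, 220, 95), (13, 121, 114)]
360 [(34, 47, 87), (69, 86, 62), (62, 44, 82)]
362 [(17, 36, 128), (11, 39, 139), (13, 40, 135)]
```

The cap's lower rim appears at row 344–345, as predicted for a 101 mm height, and the jar outline matches the home position. I'm handing it in.

```bash
python3 -c "
from plant import bot
print(bot.close_job())"
```

```text
the job is handed in; nothing more can be done
None
```

I handed the job in with the jar home in the brace and the cap held level, about 25 mm above its mouth, at about 22 s; the gripper turned about 1.56 rad, including a last 0.12 rad after an unclear tug, and the broom tip measured about 366 mm high rather than the stated 286; I viewed 11 pictures, one over the limit of 10.

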